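# Pack away the slide rests, alternately flipped

## Task

Finish packing the slide rests in the metal tray the way the first three are packed, alternately flipped: lay one of the two loose rests on the tray floor, open side up, in line and snug against the row so that no gap is left, and set the other one open side down astride the last joint of the row, its legs reaching right down into the two channels below. Keep the packed rests in place, and do not disturb the other things on the bench.

Things in the scene. Friction and masses are not known exactly. Their poses are not given: they have to be found in the camera images.
- tray: Open-ended bright aluminium tray fixed to the bench, 84 mm long (x) by 146 mm wide (y). Origin: centre of its underside; z up. Floor 4 mm thick, its top 4 mm above the origin; no walls at the two x ends; 3 mm walls along the two y sides, 140 mm apart inside, tops 20 mm above the origin. The rests lie in it along x, in a row along y that begins at the -y wall; the free space is at the +y side.
- rest1: Slide rest: grey plastic channel (U section), 60 mm long, 42 mm over the legs, 36 mm from web face to leg ends, walls 9 mm (24 mm clear between legs), 75 g. Origin: centre of the web's outer face; x along its length, y from leg to leg, z from the web out through the open side. Packed: open side up on the tray floor along the -y wall.
- rest2: Slide rest like rest1, same origin and axes. Already packed: open side up on the tray floor beside rest1 (up to 2 mm apart), the last of the row; its y axis points to the free space at the tray's +y side. It is free to slide.
- rest3: Slide rest like rest1, same origin and axes. Already packed: open side down (z down) astride the joint of rest1 and rest2, its web lying on their leg tops (web outer face 49 mm above the tray's underside), one leg in each of their channels.
- rest4: Slide rest like rest1, same origin and axes. Loose, lying on its side on the bench (on one leg, open side facing sideways, origin 21 mm up). Rest4 and rest5 are alike: either may go in either place.
- rest5: Slide rest like rest1, same origin and axes. Loose, lying on its side on the bench (on one leg, open side facing sideways, origin 21 mm up).
- dropper: Bystander: small amber dropper bottle, 34 mm across, 75 mm tall. Origin: centre of its underside.
- beaker: Bystander: small glass beaker, 52 mm across, 62 mm tall. Origin: centre of its underside.
- petri: Bystander: closed petri dish, 94 mm across, 17 mm high. Origin: centre of its underside.
- mailer: Bystander: white plastic slide mailer, 86 x 34 x 19 mm, lying flat. Origin: centre of its underside.
- forceps: Bystander: steel forceps, 120 mm long, 9 mm high, lying flat. Origin: centre of its underside.
- marker: Bystander: black marker pen, 12 mm thick, about 135 mm long, lying flat. Origin: centre of its underside.
- slide_carton: Bystander: carton of slides, 82 x 56 x 31 mm. Origin: centre of its underside.
Not all that is in view belongs to the job. Leave any blue, green or purple look-alike of the rest4 alone.

How it is judged:
At the end, for the whole second after the job is handed in: One loose rest is open side up on the tray floor, in line with rest2 (10 mm, 4 deg), gap under 2.5 mm; the other open side down astride their joint, seated within 2 mm, ends within 10 mm. Rests 1 to 3 remain packed likewise (1-2 gap under 2.5 mm, 3 seated). All at rest (((angle between rest4's own z axis and vertical below 0.06 rad and z of rest4 in the frame of tray between 0.002 and 0.006 m and angle between the x axis of rest4 and the x axis of rest2, either way round below 0.07 rad and y of rest4 in the frame of rest2 between 0.039 and 0.0445 m and x of rest4 in the frame of rest2 between -0.01 and 0.01 m and angle between rest5's own z axis and vertical above 3.07 rad and z of rest5 in the frame of tray between 0.0465 and 0.051 m and angle between the x axis of rest5 and the x axis of rest2, either way round below 0.1 rad and y of rest5 in the frame of rest2 between 0.016 and 0.027 m and x of rest5 in the frame of rest2 between -0.01 and 0.01 m) or (angle between rest5's own z axis and vertical below 0.06 rad and z of rest5 in the frame of tray between 0.002 and 0.006 m and angle between the x axis of rest5 and the x axis of rest2, either way round below 0.07 rad and y of rest5 in the frame of rest2 between 0.039 and 0.0445 m and x of rest5 in the frame of rest2 between -0.01 and 0.01 m and angle between rest4's own z axis and vertical above 3.07 rad and z of rest4 in the frame of tray between 0.0465 and 0.051 m and angle between the x axis of rest4 and the x axis of rest2, either way round below 0.1 rad and y of rest4 in the frame of rest2 between 0.016 and 0.027 m and x of rest4 in the frame of rest2 between -0.01 and 0.01 m)) and angle between each of rest1, rest2's own z axis and vertical below 0.06 rad and z of rest1 in the frame of tray between 0.002 and 0.006 m and z of rest2 in the frame of tray between 0.002 and 0.006 m and angle between rest3's own z axis and vertical above 3.07 rad and z of rest3 in the frame of tray between 0.0465 and 0.051 m and y of rest2 in the frame of rest1 between 0.039 and 0.0445 m and horizontal distance between rest2 and tray below 0.026 m and linear speed of each of rest1, rest2, rest3, rest4, rest5 below 0.02 m/s); the robot touches nothing.
It fails at once if one of the other things on the bench is pushed away (30 mm, the marker 50 mm) (distance of any of dropper, beaker, petri, mailer, forceps, slide_carton from where it was at the start of the episode above 0.03 m or distance of marker from where it was at the start of the episode above 0.05 m).
It fails at once if a standing thing is knocked over (angle between any of dropper, beaker, petri, slide_carton's own z axis and vertical above 0.5 rad).
It also fails if it takes over 72 s, if anything falls off the work surface, if the arm or the gripper's body presses on something with over 40 N, if the wrist force passes 120 N, or if a joint passes its speed limit or range.

## Robot

A 6-joint arm with a two-finger parallel gripper is mounted at the origin on the work surface. World frame = base frame: x ahead of the robot, y to its left, z up, the work surface at z = 0. Lengths are in m, angles in rad, forces in N, time in s.
With the tool pointing down it reaches from about 0.375 to 0.9 m from the base axis. Payload 3.1 kg.
Tool frame: the origin (TCP) lies between the finger pads; the fingertips stand 14 mm ahead of it and the grasp point (between the pads) lies 5 mm behind it; z points along the fingers, y is the direction in which the jaws open and shut (so a half turn about z gives the same grasp; the last joint's range is limited). The gripper opens to 85 mm and grips with 20 to 120 N. Pads are 22 mm wide; open, the fingers measure 114 mm over their backs; the gripper's body (76 mm by 85 mm) begins 54 mm behind the grasp point. The pads swing forward as they close: fully open they stand 13 mm farther back than shut.
Start: joints at [-1.399, 0.527, 1.433, -0, 1.181, -0.178], TCP at [0.214, -0.587, 0.209] pointing down, gripper open.
Joint ranges: [-3.08, 3.08], [-0.75, 2.2], [0.22, 2.44], [-1.43, 4.57], [0, 2.65], [-2.85, 2.85]. Speed limits (rad/s): [2.79, 2.79, 3.14, 3.14, 3.14, 3.14].

## Interface

Orientations are given as a rotation vector (axis times angle).
In Python, from station import bot gives the robot as it stands. The module is installed in compiled form; this text tells all that it offers. Calls block until the motion is done:
- bot.move_ptp(position, orientation): joint-space move of the TCP to a pose.
- bot.servo_line(position, rate=0.15, attitude=None, guard=None): straight line of the TCP; attitude=None keeps the orientation; rate is the mean speed in m/s. With guard (N) it stops when the force on the tool has changed by that much, and returns True; else False.
- bot.movej(angles): joint-space move.
- bot.command_gripper(opening): finger opening in m; the grip force is fixed at half the most; returns when the fingers have stopped.
- bot.hold(seconds).
- bot.solve_ik(position, orientation): joint angles nearest the present ones, or None.
- bot.get_state(): the state.
- bot.get_image(name): name is "side" or "top" or "wrist"; returns the picture (400x640x3 uint8, blue, green, red); there is no depth.
- bot.camera_params(name): a dict with "fx", "fy", "cx", "cy" (pixels), "R" (3x3) and "t" (3): a world point X has camera coordinates R X + t. Camera axes: x right, y down, z forward; pixel columns grow to the right and rows downward; lengths in m; the calibration is good to about 2 mm. A picture is of the moment at which its call begins: read the wrist's pose just before it. camera_params takes no time and is no camera call; for the wrist camera it gives the pose at the moment of the call.
A pose or a line that the arm cannot do raises bot.IKError and nothing moves.
- bot.job_done(): hands the job in, once; it reports no verdict.
Trained networks look in the newest picture that a camera, given by its name, has taken for a name from the list of things; names that differ only in an ending like _2 or _b are one class to them, and where a whole thing is asked for, a point or a joint stands for the part that bears it (a point fixed in the world has none). Each returns a list of dicts, best first, with "score" (0 to 1); they miss things now and then, are a little off and sometimes report something else, mostly with a low value. They report only what shows in the picture. A call takes as long as a camera call. They do not tell look-alikes from the thing itself.
- bot.find_in(label, camera): "position" ([row, column] in pixels, amid what is visible of it).
- bot.silhouettes(label, camera): "pixels" (400x640 bool, what is visible of it) and "position" ([row, column] in pixels, amid what is visible of it).
The state is a dict: "clock": time; "joint_positions": joint angles; "joint_velocities": joint speeds; "tau": joint torques, N m; "ee_pos": TCP position; "tool_rot": TCP orientation; "ft_force": force on the tool from outside, world axes, zero at the start; "torque": the same for the moment, N m; "finger_gap": finger opening in m.
Only numpy, scipy, OpenCV 4.12 (cv2) and the standard library are available. Lean on these libraries where they do the work, as an engineer would, in place of code of your own. Each camera call takes 0.05 s, during which the arm holds its last target.

## Working session

There is one attempt and no reset: what is moved stays moved. The work goes in short steps, each a Python script; the robot and the scene stay as the last script left them, time stands still between calls to the robot, and variables do not carry over. Pictures are saved under pics/ and viewed, and the job is handed in when it is done.

```bash
mkdir -p pics
python3 - <<'E'
from station import bot
import cv2,json
s=bot.get_state();print(s['clock'],s['ee_pos'],s['tool_rot'],s['finger_gap'])
for n in ['top','side']:
    im=bot.get_image(n);cv2.imwrite(f'pics/{n}0.png',im)
    p=bot.camera_params(n);print(n,p)
    for l in ['tray','rest4']:
        print(l,[(round(d['score'],2),[int(v) for v in d['position']]) for d in bot.find_in(l,n)])
print(bot.get_state()['clock'])
E
```

```text
0.0 [ 0.21408399 -0.58637665  0.208149  ] [-3.09153095e+00 -5.46308019e-01  8.16734466e-06] 0.08536830869828188
top {'fx': 403.40279160315305, 'fy': 403.40279160315305, 'cx': 317.35556111257023, 'cy': 194.30113721895157, 'R': array([[ 0.01707537, -0.99973014, -0.01575084],
       [-0.99472188, -0.01539152, -0.10144698],
       [ 0.10117717,  0.01739995, -0.99471625]]), 't': array([-0.05507221,  0.56150531,  1.027696  ])}
tray [(0.82, [192, 294]), (0.54, [128, 419])]
rest4 [(0.97, [270, 375]), (0.77, [218, 437]), (0.7, [218, 404]), (0.67, [184, 294]), (0.64, [171, 298]), (0.63, [258, 412]), (0.62, [232, 209]), (0.55, [172, 427]), (0.54, [161, 303])]
side {'fx': 450.9386533752389, 'fy': 450.9386533752389, 'cx': 325.31978757790466, 'cy': 199.12798799972143, 'R': array([[-0.92718916, -0.374181  , -0.01757402],
       [-0.22114506,  0.58463971, -0.78057112],
       [ 0.30234935, -0.71985067, -0.62481988]]), 't': array([0.47418411, 0.21822249, 1.15747514])}
tray []
rest4 [(0.88, [182, 355]), (0.81, [182, 387]), (0.78, [219, 291]), (0.7, [297, 310]), (0.7, [164, 329]), (0.67, [213, 277]), (0.67, [227, 295]), (0.62, [199, 391]), (0.59, [164, 365])]
0.3
```

View pics/top0.png

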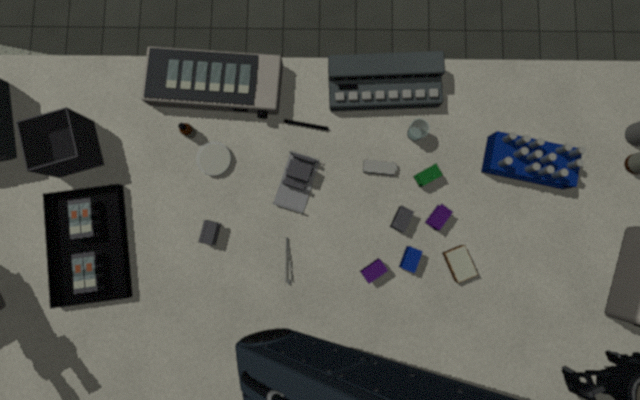

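View pics/side0.png

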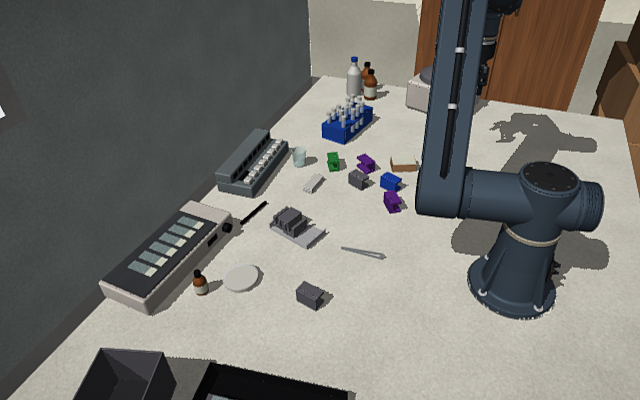

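Run:
```python
import cv2
im=cv2.imread('pics/top0.png')
cv2.imwrite('pics/topz.png',cv2.resize(im[110:310,180:460],None,fx=2.8,fy=2.8,interpolation=cv2.INTER_CUBIC))
im=cv2.imread('pics/side0.png')
cv2.imwrite('pics/sidez.png',cv2.resize(im[130:330,230:460],None,fx=3,fy=3,interpolation=cv2.INTER_CUBIC))
```

```text
(no output)
```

View pics/topz.png

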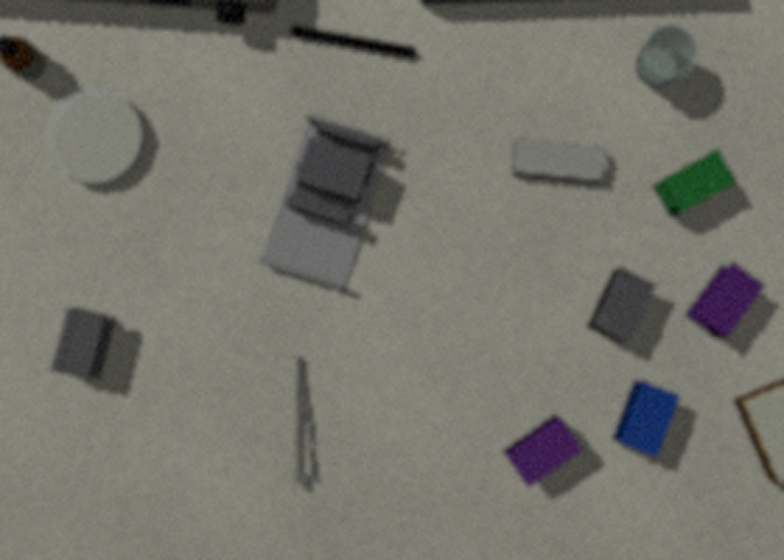

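View pics/sidez.png

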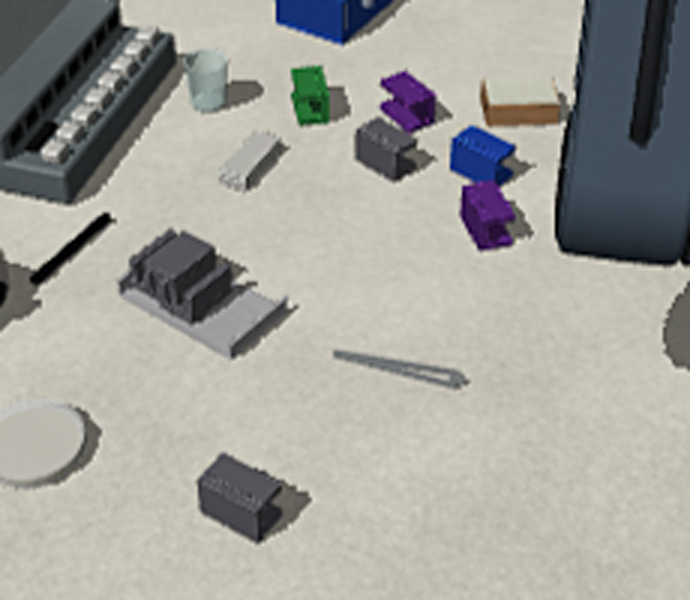

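Candidates for the loose rests (top picture): grey at (232,209) and (218,403). The look-alikes to leave are purple at (218,437) and (270,375), blue at (258,412) and green at (172,427). I'll enlarge the two grey ones and the tray to find which way each opens.

Run:
```python
import cv2,numpy as np
t=cv2.imread('pics/top0.png');s=cv2.imread('pics/side0.png')
def c(im,r,cc,h=32,k=6): return cv2.resize(im[r-h:r+h,cc-h:cc+h],None,fx=k,fy=k,interpolation=cv2.INTER_CUBIC)
m=np.vstack([np.hstack([c(t,232,209,22,12),c(t,218,403,22,12)])])
m2=np.hstack([c(s,296,310,22,12),c(s,180,358,22,12)])
o=cv2.convertScaleAbs(np.vstack([m,m2]),alpha=1.6,beta=20)
cv2.imwrite('pics/crops.png',cv2.resize(o,(600,600)))
```

```text
(no output)
```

View pics/crops.png

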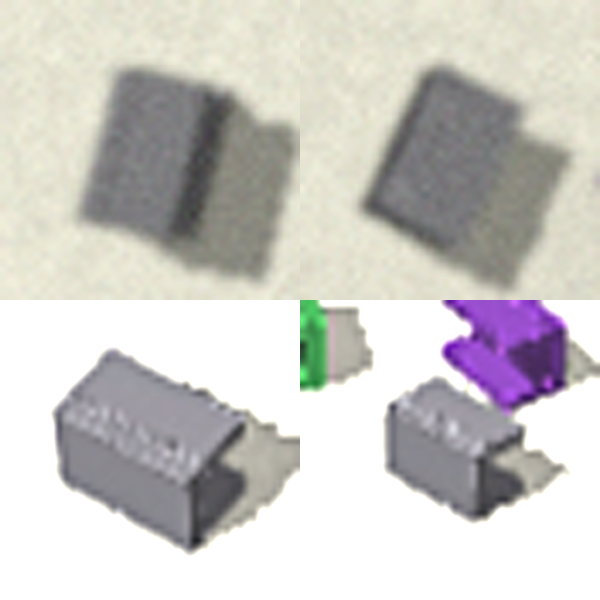

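Run:
```python
from station import bot
import cv2,numpy as np,pickle
out={}
for n in ['top','side']:
    im=bot.get_image(n)
    o=im.copy();
    for l,col in [('rest4',(0,0,255)),('tray',(0,255,255))]:
        ds=bot.silhouettes(l,n)
        out[n,l]=[(d['score'],np.array(d['position']),np.array(d['pixels'])) for d in ds]
        for d in ds:
            m=np.array(d['pixels']).astype(np.uint8)
            c,_=cv2.findContours(m,cv2.RETR_EXTERNAL,cv2.CHAIN_APPROX_NONE)
            cv2.drawContours(o,c,-1,col,1)
            print(n,l,round(d['score'],2),[int(v) for v in d['position']],m.sum())
    out[n,'im']=im;out[n,'cam']=bot.camera_params(n)
    a=o[140:300,190:450] if n=='top' else o[140:320,260:440]
    cv2.imwrite(f'pics/sil_{n}.png',cv2.resize(a,None,fx=3,fy=3,interpolation=cv2.INTER_NEAREST))
pickle.dump(out,open('sil.pkl','wb'))
```

```text
top rest4 0.96 [258, 411] 442
top rest4 0.94 [220, 403] 392
top rest4 0.8 [172, 298] 410
top rest4 0.79 [271, 375] 380
top rest4 0.63 [181, 293] 182
top rest4 0.6 [160, 301] 188
top rest4 0.58 [217, 437] 461
top rest4 0.57 [231, 209] 373
top tray 0.88 [192, 292] 929
side rest4 0.97 [296, 311] 613
side rest4 0.77 [163, 332] 202
side rest4 0.72 [183, 358] 310
side rest4 0.66 [216, 278] 112
side rest4 0.65 [230, 296] 239
side rest4 0.58 [218, 291] 354
side rest4 0.53 [200, 389] 338
side rest4 0.51 [183, 390] 302
side rest4 0.5 [164, 366] 256
side tray 0.7 [231, 305] 592
```

View pics/sil_top.png

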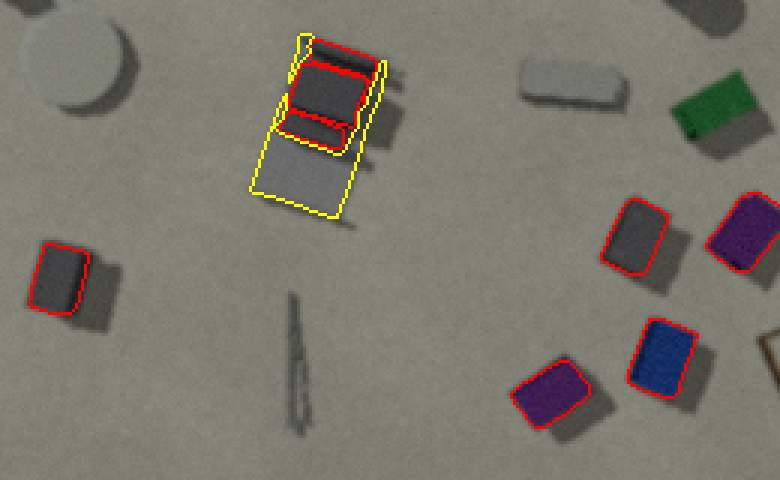

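View pics/sil_side.png

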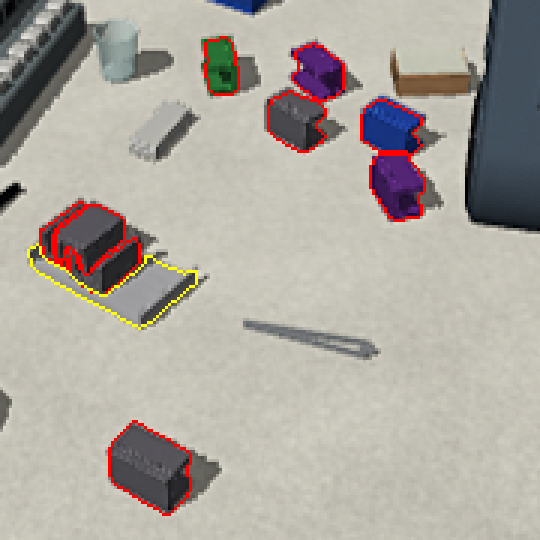

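```bash
cat > fit.py <<'E'
import cv2,numpy as np,pickle
from scipy.optimize import minimize
def Rz(a): c,s=np.cos(a),np.sin(a); return np.array([[c,-s,0],[s,c,0],[0,0,1.]])
def box(x0,x1,y0,y1,z0,z1): return np.array([[x,y,z] for x in (x0,x1) for y in (y0,y1) for z in (z0,z1)])
L=.03
REST=[box(-L,L,-.021,.021,0,.009),box(-L,L,-.021,-.012,0,.036),box(-L,L,.012,.021,0,.036)]
TRAY=[box(-.042,.042,-.073,.073,0,.004),box(-.042,.042,-.073,-.07,0,.02),box(-.042,.042,.07,.073,0,.02)]
S=8
def proj(P,c):
    q=P@c['R'].T+c['t']; return np.c_[c['fx']*q[:,0]/q[:,2]+c['cx'],c['fy']*q[:,1]/q[:,2]+c['cy']]
def render(parts,c,win):
    r0,r1,c0,c1=win
    m=np.zeros(((r1-r0)*S,(c1-c0)*S),np.uint8)
    for P in parts:
        h=cv2.convexHull(((proj(P,c)-[c0,r0]+.5)*S).astype(np.float32))
        cv2.fillConvexPoly(m,np.round(h*16).astype(np.int32),1,shift=4)
    return cv2.resize(m.astype(np.float32),(c1-c0,r1-r0),interpolation=cv2.INTER_AREA)
def win(m,p=8):
    r,c=np.where(m); return max(r.min()-p,0),min(r.max()+p,400),max(c.min()-p,0),min(c.max()+p,640)
def cost(parts,obs):
    J=0
    for c,m,w in obs:
        a=render(parts,c,w); b=m[w[0]:w[1],w[2]:w[3]].astype(float)
        J+=np.abs(a-b).sum()/b.sum()
    return J/len(obs)
def T(parts,R,t): return [P@R.T+t for P in parts]
# lying rest: z_r = horizontal o at angle a ; y_r = up(or down, symmetric)
def lying(p):
    x,y,a=p; z=np.array([np.cos(a),np.sin(a),0]); yy=np.array([0,0,1.]); xx=np.cross(yy,z)
    return T(REST,np.c_[xx,yy,z],np.array([x,y,.021]))
def fit(f,p0,obs,step):
    best=None
    for k in range(3):
        p0=np.array(p0,float)
        sim=np.vstack([p0]+[p0+np.eye(len(p0))[i]*step[i]*(1 if k%2==0 else -1) for i in range(len(p0))])
        r=minimize(lambda p:cost(f(p),obs),p0,method='Nelder-Mead',options=dict(initial_simplex=sim,xatol=1e-4,fatol=1e-4,maxiter=500))
        p0=r.x
    return r.x,r.fun
def back(c,px,z):
    d=c['R'].T@np.array([(px[1]-c['cx'])/c['fx'],(px[0]-c['cy'])/c['fy'],1]);o=-c['R'].T@c['t']
    return o+d*(z-o[2])/d[2]
E
cat > runfit.py <<'E'
from fit import *
D=pickle.load(open('sil.pkl','rb'))
ct,cs=D['top','cam'],D['side','cam']
def get(n,l,pos): return min(D[n,l],key=lambda d:np.hypot(*(d[1]-pos)))[2]
res={}
for nm,pt,ps,a0 in [('A',(231,209),(296,311),-1.7),('B',(220,403),(183,358),-1.98)]:
    mt,ms=get('top','rest4',pt),get('side','rest4',ps)
    b=back(ct,pt,.03); p0=[b[0]-.018*np.cos(a0),b[1]-.018*np.sin(a0),a0]
    for obs in ([(ct,mt,win(mt)),(cs,ms,win(ms))],[(ct,mt,win(mt))],[(cs,ms,win(ms))]):
        p,J=fit(lying,p0,obs,[.01,.01,.2]); print(nm,p.round(4),round(J,3))
        if len(obs)==2: res[nm]=p
# tray+rests union
def tr(p): return T(TRAY,Rz(p[2]),np.array([p[0],p[1],0]))
mt=get('top','tray',(192,292)).copy()
ms=get('side','tray',(231,305)).copy()
for q in [(172,298),(181,293),(160,301)]: mt|=get('top','rest4',q)
for q in [(216,278),(230,296),(218,291)]: ms|=get('side','rest4',q)
b=back(ct,(183,295),.0);th0=np.arctan2(-17,-47)  # guess below
def scene(p):
    x,y,a,x1,x2,y2,x3,y3=p; R=Rz(a); t=np.array([x,y,0])
    F=np.diag([1,-1,-1.])
    loc=TRAY+T(REST,np.eye(3),[x1,-.049,.004])+T(REST,np.eye(3),[x2,y2,.004])+T(REST,F,[x3,y3,.049])
    return T(loc,R,t)
obs=[(ct,mt,win(mt)),(cs,ms,win(ms))]
for a0 in (1.3,):
    pass
# tray +y axis direction in world: from far to near; image down=-x, left=+y
yd=np.array([-47,15.]);yd/=np.hypot(*yd); a0=np.arctan2(-yd[0],yd[1])
p,J=fit(scene,[b[0],b[1],a0,0,0,-.006,0,-.028],obs,[.01,.01,.1,.005,.005,.002,.005,.003]);print('tray',p.round(4),round(J,3))
res['tray']=p
# rest3 separately
m3t,m3s=get('top','rest4',(172,298)),get('side','rest4',(218,291))
R=Rz(p[2]);t0=R@np.array([p[6],p[7],0])+[p[0],p[1],.049]
f3=lambda q:T(REST,Rz(q[2])@np.diag([1,-1,-1.]),np.array([q[0],q[1],.049]))
# top face only is what mask shows in top
q,J=fit(lambda q:[f3(q)[0]],[t0[0],t0[1],p[2]],[(ct,m3t,win(m3t))],[.005,.005,.05]);print('rest3 world',q.round(4),J, 'in tray',(R.T@(np.array([q[0],q[1],0])-[p[0],p[1],0])).round(4))
pickle.dump(res,open('res.pkl','wb'))
o=D['top','im'].copy();o2=D['side','im'].copy()
for im,c in((o,ct),(o2,cs)):
    for parts in (lying(res['A']),lying(res['B']),scene(res['tray'])):
        for P in parts:
            h=cv2.convexHull((proj(P,c)).astype(np.float32));cv2.polylines(im,[np.round(h*16).astype(np.int32)],True,(0,255,0),1,cv2.LINE_AA,4)
a=cv2.resize(o[150:255,190:420],None,fx=3.4,fy=3.4,interpolation=2);b=cv2.resize(o2[150:320,240:420],None,fx=3.4,fy=3.4,interpolation=2)
cv2.imwrite('pics/fit_t.png',a);cv2.imwrite('pics/fit_s.png',b)
E
python3 runfit.py
```

```text
A [ 0.4616  0.2526 -1.7909] 0.115
A [ 0.4605  0.2536 -1.7084] 0.155
A [ 0.4623  0.2523 -1.8228] 0.064
B [ 0.509  -0.2487 -2.0009] 0.094
B [ 0.51   -0.2487 -2.    ] 0.066
B [ 0.5075 -0.2486 -2.0345] 0.102
tray [ 5.9640e-01  1.2900e-02  1.2684e+00 -2.1000e-03  6.7000e-03 -2.6000e-03
 -6.0000e-04 -2.8500e-02] 0.057
rest3 world [0.6209 0.0032 1.2908] 0.07126524390243902 in tray [-0.0019 -0.0262  0.    ]
```

View pics/fit_t.png

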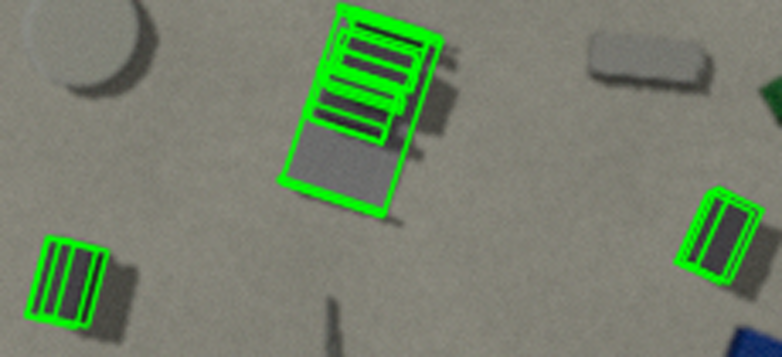

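View pics/fit_s.png

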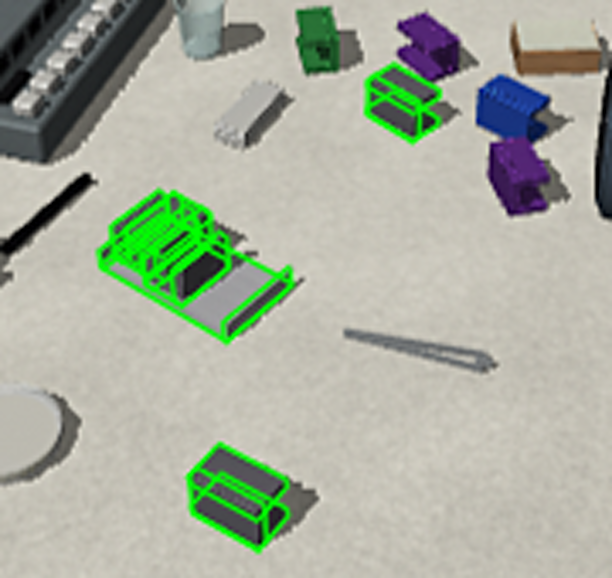

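```bash
cat > plan.py <<'E'
import numpy as np,pickle
from scipy.spatial.transform import Rotation as Ro
from fit import Rz
UP=np.array([0,0,1.])
def lyingR(a):
    z=np.array([np.cos(a),np.sin(a),0]); return np.c_[np.cross(UP,z),UP,z]  # y_r := up
# rest-frame tool: body direction b in rest frame, grip point g
def toolInRest(role,th,s,u,zc):
    # th = tilt at grasp.  lying: y=up, z=o
    b=np.array([0,np.cos(th),np.sin(th)*(1 if role=='bottom' else -1)])
    y=np.array([s,0,0.]);z=-b;x=np.cross(y,z)
    return np.c_[x,y,z],np.array([0,u,zc])
def placeR(role,a):
    xt=Rz(a)[:,0];yt=Rz(a)[:,1]
    if role=='bottom': # z up, y_r -> +ytray  (up -> -o')  b=(y cos + z sin)-> leans +y
        return np.c_[xt,yt,UP]
    return np.c_[-xt,yt,-UP]
GB=.005 # grasp point behind TCP
def toolpose(Rr,pr,tir):
    Rt,g=tir; R=Rr@Rt; p=pr+Rr@g+R[:,2]*GB
    return p,Ro.from_matrix(R).as_rotvec()
E
python3 - <<'E'
from station import bot
from plan import *
r=pickle.load(open('res.pkl','rb'));t=r['tray']
Rt=Rz(t[2]);T0=np.array([t[0],t[1],0])
for nm,role,ths,u,zc in [('A','bottom',(.6,.785,.9),.010,.024),('B','top',(.4,.52,.7),.004,.011),('A','top',(.52,),.004,.011),('B','bottom',(.785,),.01,.024)]:
  for th in ths:
    for s in (1,-1):
        tir=toolInRest(role,th,s,u,zc)
        a=r[nm]; pr=np.array([a[0],a[1],.021])
        g=[]
        for d in (0,.08):
            p,o=toolpose(lyingR(a[2]),pr+UP*d,tir); g.append(bot.solve_ik(p,o))
        loc=np.array([0,.0365,.004]) if role=='bottom' else np.array([0,.0165,.049])
        for d in (0,.07):
            p,o=toolpose(placeR(role,t[2]),T0+Rt@(loc+UP*d),tir); g.append(bot.solve_ik(p,o))
        print(nm,role,th,s);
        for q in g: print('   ',None if q is None else np.round(q,2))
E
```

```text
A bottom 0.6 1
    [-0.13  0.77  2.09  1.26  0.63 -1.08]
    [-0.13  0.57  2.07  1.01  0.73 -0.77]
    [-0.02  1.08  2.34  3.38  1.24  1.65]
    [-0.02  0.86  2.36  3.41  1.05  1.6 ]
A bottom 0.6 -1
    [-0.13  0.77  2.09  1.26  0.63  2.06]
    [-0.13  0.57  2.07  1.01  0.73  2.37]
    [-0.02  1.08  2.34  3.38  1.24 -1.49]
    [-0.02  0.86  2.36  3.41  1.05 -1.55]
A bottom 0.785 1
    [-0.24  0.86  2.13  1.4   0.8  -1.36]
    [-0.24  0.66  2.12  1.21  0.86 -1.08]
    [-0.05  0.91  2.27  3.38  0.82  1.58]
    [-0.05  0.7   2.27  3.45  0.61  1.49]
A bottom 0.785 -1
    [-0.24  0.86  2.13  1.4   0.8   1.78]
    [-0.24  0.66  2.12  1.21  0.86  2.06]
    [-0.05  0.91  2.27  3.38  0.82 -1.56]
    [-0.05  0.7   2.27  3.45  0.61 -1.65]
A bottom 0.9 1
    [-0.31  0.93  2.14  1.43  0.91 -1.48]
    [-0.31  0.73  2.14  1.28  0.95 -1.23]
    [-0.07  0.82  2.21  3.41  0.57  1.52]
    [-0.07  0.62  2.2   3.55  0.36  1.37]
A bottom 0.9 -1
    [-0.31  0.93  2.14  1.43  0.91  1.67]
    [-0.31  0.73  2.14  1.28  0.95  1.91]
    [-0.07  0.82  2.21  3.41  0.57 -1.62]
    [-0.07  0.62  2.2   3.55  0.36 -1
[... 1123 characters left out ...]
55 -0.42  1.14  0.98]
    [ 0.5   0.73  1.53 -0.4   1.27  0.91]
    [-0.03  1.09  2.3   3.38  1.3  -1.5 ]
    [-0.03  0.89  2.33  3.4   1.12 -1.55]
A top 0.52 -1
    [ 0.5   0.85  1.55 -0.42  1.14 -2.17]
    [ 0.5   0.73  1.53 -0.4   1.27 -2.23]
    [-0.03  1.09  2.3   3.38  1.3   1.64]
    [-0.03  0.89  2.33  3.4   1.12  1.59]
B bottom 0.785 1
    [-1.04  0.91  1.57  0.66  1.25 -1.02]
    [-1.04  0.79  1.57  0.64  1.36 -0.93]
    [-0.05  0.91  2.27  3.38  0.82  1.58]
    [-0.05  0.7   2.27  3.45  0.61  1.49]
B bottom 0.785 -1
    [-1.04  0.91  1.57  0.66  1.25  2.12]
    [-1.04  0.79  1.57  0.64  1.36  2.21]
    [-0.05  0.91  2.27  3.38  0.82 -1.56]
    [-0.05  0.7   2.27  3.45  0.61 -1.65]
```

```bash
cat > wr.py <<'E'
from station import bot
from plan import *
from fit import *
def wshot(name,labels=('rest4',)):
    c=bot.camera_params('wrist'); im=bot.get_image('wrist')
    out={'im':im,'cam':c}; o=im.copy()
    for l in labels:
        ds=bot.silhouettes(l,'wrist'); out[l]=[(d['score'],np.array(d['position']),np.array(d['pixels'])) for d in ds]
        for d in ds:
            cc,_=cv2.findContours(np.array(d['pixels']).astype(np.uint8),cv2.RETR_EXTERNAL,cv2.CHAIN_APPROX_NONE);cv2.drawContours(o,cc,-1,(0,0,255) if l=='rest4' else (0,255,255),1)
            print(l,round(d['score'],2),[int(v) for v in d['position']])
    cv2.imwrite(f'pics/{name}.png',o); pickle.dump(out,open(f'{name}.pkl','wb')); return out
def draw(im,c,parts,col=(0,255,0)):
    for P in parts:
        h=cv2.convexHull((proj(P,c)).astype(np.float32));cv2.polylines(im,[np.round(h*16).astype(np.int32)],True,col,1,cv2.LINE_AA,4)
def st():
    s=bot.get_state(); print('t',round(s['clock'],2),'p',np.round(s['ee_pos'],4),'gap',round(s['finger_gap'],4),'F',np.round(s['ft_force'],1)); return s
res=pickle.load(open('res.pkl','rb'))
E
python3 - <<'E'
from wr import *
a=res['A']; tir=toolInRest('bottom',.785,1,.010,.024)
p,o=toolpose(lyingR(a[2]),np.array([a[0],a[1],.021+.12]),tir)
q=bot.solve_ik(p,o);print(np.round(q,2))
bot.movej(q); st()
wshot('wA')
E
```

```text
[-0.24  0.56  2.1   1.12  0.9  -0.94]
t 3.52 p [0.4578 0.232  0.1475] gap 0.0854 F [0.4 0.  0.1]
```

View pics/wA.png

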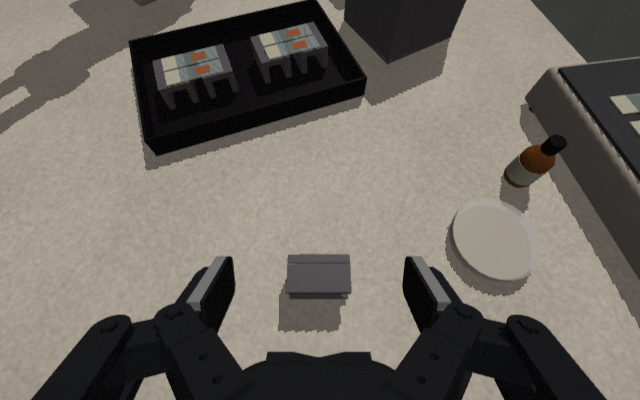

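Run:
```python
from fit import *
D=pickle.load(open('wA.pkl','rb'));res=pickle.load(open('res.pkl','rb'))
c=D['cam'];o=D['im'].copy()
for p,col in((res['A'],(0,255,0)),):
    for P in lying(p):
        h=cv2.convexHull(proj(P,c).astype(np.float32));cv2.polylines(o,[np.round(h*16).astype(np.int32)],True,col,1,cv2.LINE_AA,4)
a=np.hstack([D['im'][235:335,260:380],o[235:335,260:380]])
cv2.imwrite('pics/wAz.png',cv2.resize(a,None,fx=3.3,fy=3.3,interpolation=2))
```

```text
(no output)
```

View pics/wAz.png

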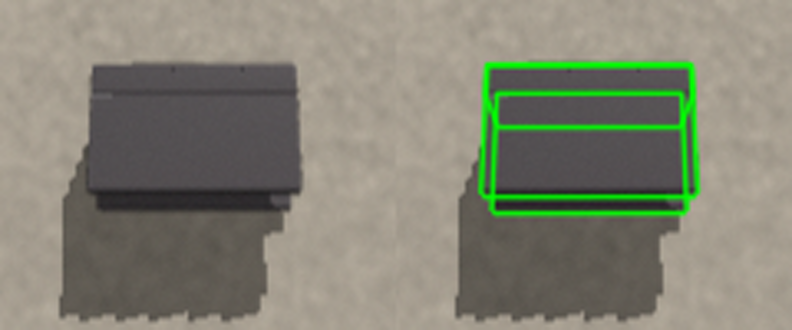

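```bash
python3 - <<'E'
from wr import *
a=res['A']; tir=toolInRest('bottom',.785,1,.010,.024)
R=lyingR(a[2]);b=np.array([a[0],a[1],.021])
p,o=toolpose(R,b,tir)
print('guard',bot.servo_line(p,rate=.12,guard=12)); st()
wshot('wA2',())
bot.command_gripper(.05); st()
wshot('wA3',())
bot.servo_line(p+[0,0,.01],rate=.05);st()
wshot('wA4',())
E
python3 - <<'E'
import cv2,numpy as np
cv2.imwrite('pics/m1.png',np.hstack([cv2.imread(f'pics/{n}.png')[180:400,190:450] for n in('wA2','wA3','wA4')]))
E
```

```text
guard False
t 4.77 p [0.4572 0.2327 0.0278] gap 0.0855 F [-0.6 -0.4  0.1]
t 5.26 p [0.4572 0.2326 0.0276] gap 0.0501 F [0.1 0.7 0.2]
t 5.66 p [0.4572 0.2326 0.0378] gap 0.0501 F [0.2 0.4 0.7]
```

View pics/m1.png

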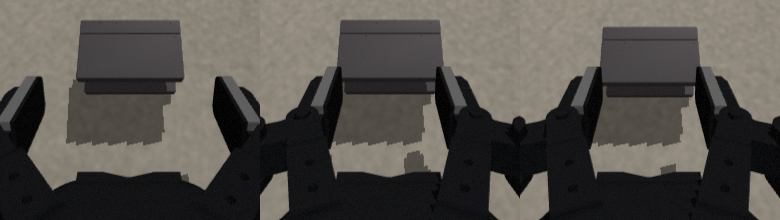

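Run:
```python
from wr import *
s=st(); c=bot.camera_params('wrist');R=Ro.from_rotvec(s['tool_rot']).as_matrix();print(R.round(3)); print('cam in tool',(R.T@(-c['R'].T@c['t']-s['ee_pos'])).round(4)); print((c['R']@R).round(3))
for d in (.014,0,-.005,-.02,-.054):
    P=np.array([s['ee_pos']+R@np.array([0,y,d]) for y in(-.025,0,.025)]);print(d,proj(P,c).round(0).tolist(),P.round(3).tolist())
im=bot.get_image('side');c2=bot.camera_params('side')
o=im.copy();draw(o,c2,lying(res['A']))
cv2.imwrite('pics/s2.png',np.hstack([cv2.resize(x[220:340,240:380],None,fx=2.8,fy=2.8,interpolation=2) for x in(im,o)]))
a=pickle.load(open('wA4.pkl','rb'));o=a['im'].copy();draw(o,a['cam'],lying(res['A']))
for d in (.014,0,-.005,-.02,-.054):
    for q in proj(np.array([s['ee_pos']+R@np.array([0,y,d]) for y in(-.025,0,.025)]),a['cam']): cv2.circle(o,tuple(int(v) for v in q),2,(0,0,255),-1)
cv2.imwrite('pics/wA4o.png',o)
```

```text
t 5.71 p [0.4572 0.2326 0.0376] gap 0.0503 F [-0.3 -0.1  0.4]
[[ 0.154  0.976  0.155]
 [ 0.691 -0.218  0.69 ]
 [ 0.707  0.001 -0.707]]
cam in tool [ 0.0823 -0.0005 -0.1653]
[[-0.     1.     0.   ]
 [-0.948 -0.    -0.319]
 [-0.319 -0.     0.948]]
0.014 [[282.0, 231.0], [319.0, 231.0], [357.0, 231.0]] [[0.435, 0.248, 0.028], [0.459, 0.242, 0.028], [0.484, 0.237, 0.028]]
0 [[279.0, 240.0], [319.0, 240.0], [360.0, 240.0]] [[0.433, 0.238, 0.038], [0.457, 0.233, 0.038], [0.482, 0.227, 0.038]]
-0.005 [[278.0, 244.0], [319.0, 244.0], [361.0, 244.0]] [[0.432, 0.235, 0.041], [0.456, 0.229, 0.041], [0.481, 0.224, 0.041]]
-0.02 [[274.0, 256.0], [319.0, 256.0], [364.0, 256.0]] [[0.43, 0.224, 0.052], [0.454, 0.219, 0.052], [0.479, 0.213, 0.052]]
-0.054 [[264.0, 295.0], [320.0, 295.0], [376.0, 295.0]] [[0.424, 0.201, 0.076], [0.449, 0.195, 0.076], [0.473, 0.19, 0.076]]
```

View pics/s2.png

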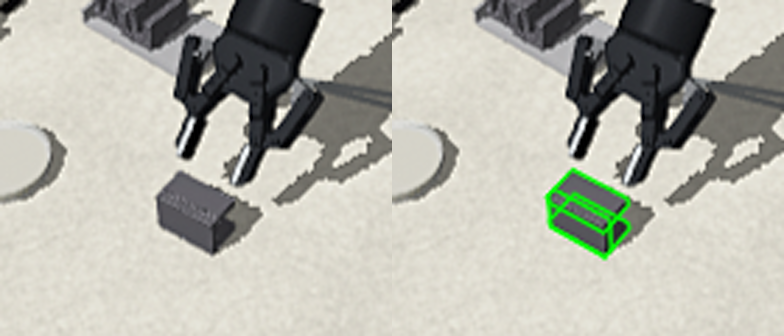

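View pics/wA4o.png

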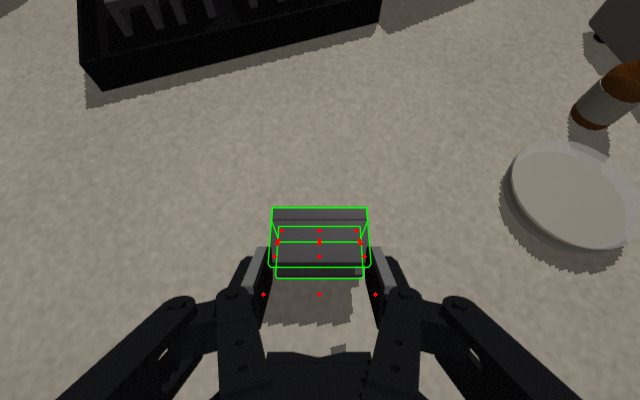

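```bash
python3 - <<'E'
from wr import *
s=bot.get_state();R=Ro.from_rotvec(s['tool_rot']).as_matrix();c2=bot.camera_params('side');cw=bot.camera_params('wrist')
for d in (.014,0,-.01,-.02,-.03):
  for x in(-.011,.011):
    P=np.array([s['ee_pos']+R@np.array([x,y,d]) for y in(-.025,.025)]);print(d,x,'side rc',proj(P,c2)[:,::-1].round(0).tolist(),'wrist',proj(P,cw)[:,::-1].round(0).tolist())
E
python3 - <<'E'
import cv2,numpy as np
im=cv2.imread('pics/wA4.png')
cv2.imwrite('pics/z.png',cv2.resize(im[190:330,220:420],None,fx=4,fy=4,interpolation=2))
E
```

```text
0.014 -0.011 side rc [[300.0, 318.0], [291.0, 302.0]] wrist [[245.0, 282.0], [245.0, 356.0]]
0.014 0.011 side rc [[300.0, 314.0], [291.0, 298.0]] wrist [[215.0, 281.0], [215.0, 358.0]]
0 -0.011 side rc [[295.0, 320.0], [286.0, 304.0]] wrist [[256.0, 280.0], [256.0, 359.0]]
0 0.011 side rc [[295.0, 316.0], [286.0, 300.0]] wrist [[224.0, 278.0], [224.0, 361.0]]
-0.01 -0.011 side rc [[291.0, 322.0], [282.0, 305.0]] wrist [[264.0, 278.0], [264.0, 361.0]]
-0.01 0.011 side rc [[291.0, 318.0], [282.0, 301.0]] wrist [[231.0, 276.0], [231.0, 363.0]]
-0.02 -0.011 side rc [[287.0, 323.0], [279.0, 307.0]] wrist [[273.0, 275.0], [273.0, 364.0]]
-0.02 0.011 side rc [[287.0, 320.0], [279.0, 303.0]] wrist [[238.0, 273.0], [238.0, 366.0]]
-0.03 -0.011 side rc [[284.0, 325.0], [275.0, 309.0]] wrist [[284.0, 273.0], [284.0, 366.0]]
-0.03 0.011 side rc [[283.0, 321.0], [275.0, 305.0]] wrist [[247.0, 271.0], [247.0, 368.0]]
```

View pics/z.png

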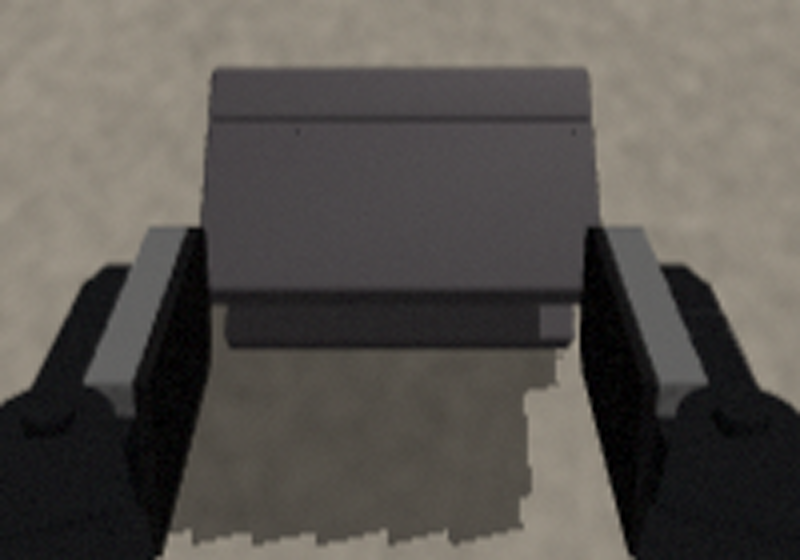

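Both cameras put the fingertips about 30 mm behind the TCP at a 50 mm opening, not 14 mm ahead of it. The jaws closed in front of the rest, and it didn't move. I'll use the measured offset, with the grasp point about 48 mm behind the TCP.

```bash
sed -i 's/^GB=.005.*/GB=.048/' plan.py
python3 - <<'E'
from wr import *
a=res['A']; tir=toolInRest('bottom',.785,1,.010,.024)
R=lyingR(a[2]);b=np.array([a[0],a[1],.021])
p,o=toolpose(R,b,tir);print(p,np.round(bot.solve_ik(p,o),2))
bot.command_gripper(.085)
print('guard',bot.servo_line(p,rate=.08,guard=8)); st()
wshot('wA5',())
bot.command_gripper(.05); st()
wshot('wA6',())
E
python3 - <<'E'
import cv2,numpy as np
cv2.imwrite('pics/m2.png',np.hstack([cv2.imread(f'pics/{n}.png')[180:400,130:510] for n in('wA5','wA6')]))
E
```

```text
[ 0.46373797  0.26228813 -0.00295464] [-0.17  0.93  2.1   1.51  0.79 -1.42]
guard False
t 6.98 p [ 0.4636  0.2623 -0.0029] gap 0.085 F [-0.5 -0.4  1.1]
t 7.39 p [ 0.464   0.2622 -0.0023] gap 0.059 F [-0.8 -2.1  4.5]
```

View pics/m2.png

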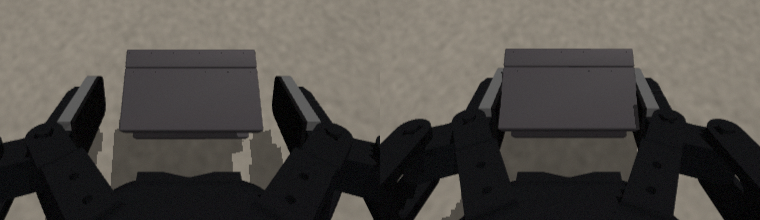

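```bash
cat >> wr.py <<'E'
tray=res['tray'];RT=Rz(tray[2]);T0=np.array([tray[0],tray[1],0])
def place(role,loc,tir):
    return toolpose(placeR(role,tray[2]),T0+RT@np.array(loc,float),tir)
TIRA=toolInRest('bottom',.785,1,.010,.024)
E
python3 - <<'E'
from wr import *
s=st();bot.servo_line(np.array(s['ee_pos'])+[0,0,.13],rate=.2)
p,o=place('bottom',[.003,.045,.004+.12],TIRA)
q=bot.solve_ik(p,o);print(np.round(q,2),np.round(bot.get_state()['joint_positions'],2));bot.movej(q);st()
wshot('wA7',())
for n in('side','top'):
    im=bot.get_image(n);cv2.imwrite(f'pics/{n}7.png',im)
E
```

```text
t 7.44 p [ 0.464   0.2621 -0.0023] gap 0.0589 F [-0.1 -3.5  5.3]
[-0.06  0.64  2.21  3.5   0.5   1.42] [-0.17  0.61  2.09  1.21  0.86 -0.97]
t 10.29 p [0.5773 0.022  0.1138] gap 0.0585 F [ 0.4 -0.2 -1. ]
```

View pics/wA7.png

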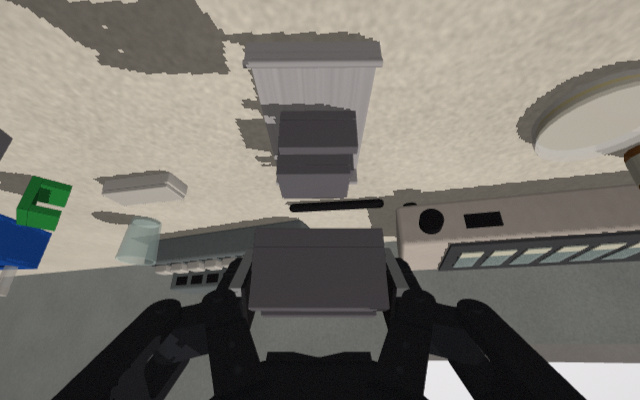

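View pics/side7.png

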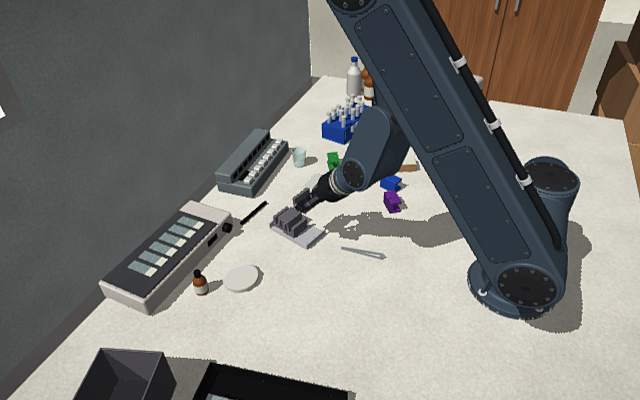

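```bash
cat > ov.py <<'E'
import sys
from fit import *
from plan import *
res=pickle.load(open('res.pkl','rb'))
def scene(p,x4=None):
    x,y,a,x1,x2,y2,x3,y3=p[:8]; F=np.diag([1,-1,-1.])
    return [T(TRAY,Rz(a),np.array([x,y,0]))]+[T(T(REST,M,l),Rz(a),np.array([x,y,0])) for M,l in((np.eye(3),[x1,-.049,.004]),(np.eye(3),[x2,y2,.004]),(F,[x3,y3,.049]))]
E
python3 - <<'E'
from ov import *
D=pickle.load(open('wA7.pkl','rb'));c=D['cam'];o=D['im'].copy()
t=res['tray']
held=T(REST,placeR('bottom',t[2]),np.array([t[0],t[1],0])+Rz(t[2])@[.003,.045,.124])
cols=[(0,255,0),(255,0,0),(0,0,255),(0,255,255),(255,0,255)]
for ps,col in zip(scene(t)+[held],cols):
    for P in ps:
        h=cv2.convexHull(proj(P,c).astype(np.float32));cv2.polylines(o,[np.round(h*16).astype(np.int32)],True,col,1,cv2.LINE_AA,4)
cv2.imwrite('pics/wA7o.png',cv2.resize(o[20:330,220:420],None,fx=2,fy=1.9,interpolation=2)[:,:])
cv2.imwrite('pics/wA7o.png',np.hstack([cv2.resize(x[20:330,220:420],None,fx=1.9,fy=1.9,interpolation=2) for x in (D['im'],o)]))
E
```

```text
(no output)
```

View pics/wA7o.png

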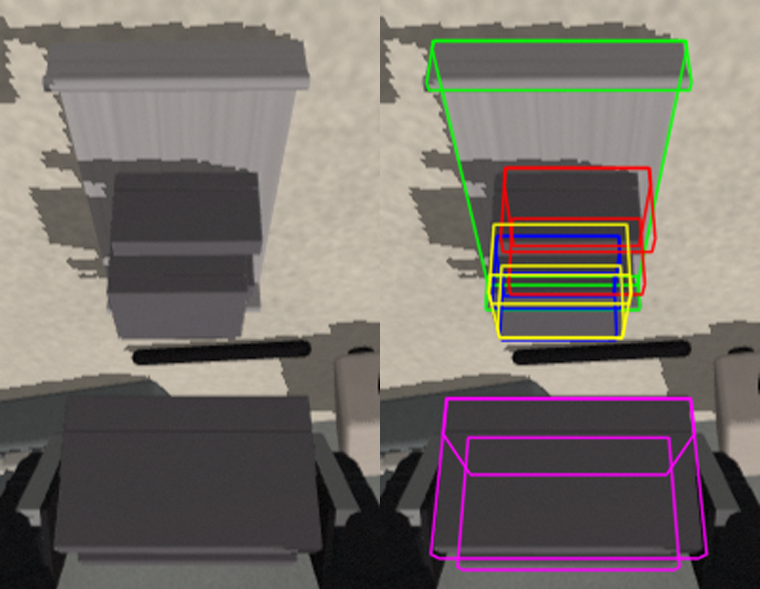

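```bash
python3 - <<'E'
from wr import *
X=.0015
p,o=place('bottom',[X,.043,.004+.02],TIRA)
bot.servo_line(p,rate=.1,attitude=o)
p,o=place('bottom',[X,.043,.004-.004],TIRA)
print('down',bot.servo_line(p,rate=.03,guard=4));s=st()
pw=np.array(s['ee_pos'])
p0,o=place('bottom',[X,.043,.004],TIRA);print('z over nominal',pw-p0)
bot.servo_line(pw+[0,0,.0012],rate=.03)
print('push',bot.servo_line(pw+[0,0,.0012]+RT@[0,-.012,0],rate=.02,guard=5));s=st()
print('loc moved',RT.T@(np.array(s['ee_pos'])-p0))
wshot('wA8',())
for n in('side','top'):
    im=bot.get_image(n);cv2.imwrite(f'pics/{n}8.png',im)
E
python3 - <<'E'
import cv2,numpy as np
a=cv2.imread('pics/side8.png')[160:260,240:380];b=cv2.imread('pics/wA8.png')[100:380,200:440]
cv2.imwrite('pics/m3.png',np.hstack([cv2.resize(a,(560,400),interpolation=2)[:,:420],cv2.resize(b,(343,400))]))
E
```

```text
down True
t 12.22 p [ 0.5788  0.02   -0.0046] gap 0.059 F [-1.3  0.6  4.2]
z over nominal [ 1.07376442e-04 -1.03702208e-05  1.30116690e-03]
push True
t 12.93 p [ 0.5857  0.0177 -0.0044] gap 0.0592 F [-0.4 -0.6 -0.7]
loc moved [-0.00010976 -0.00745235  0.00147851]
```

View pics/m3.png

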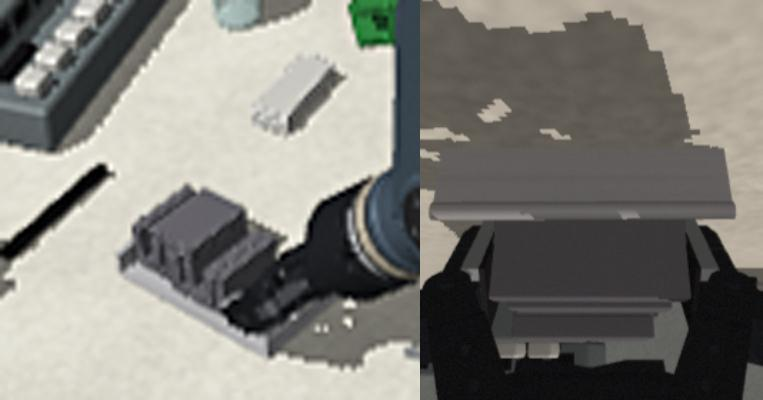

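```bash
python3 - <<'E'
from wr import *
s=st();p=np.array(s['ee_pos'])
print(bot.servo_line(p-[0,0,.0022],rate=.03,guard=4));st()
bot.command_gripper(.085);s=st()
R=Ro.from_rotvec(s['tool_rot']).as_matrix();p=np.array(s['ee_pos'])
bot.servo_line(p-R[:,2]*.05+[0,0,.03],rate=.12)
d=wshot('wA9',('rest4','tray'))
for n in('side','top'):
    im=bot.get_image(n);cv2.imwrite(f'pics/{n}9.png',im)
st()
E
python3 - <<'E'
import cv2,numpy as np
a=cv2.imread('pics/side9.png')[160:260,240:380];b=cv2.imread('pics/wA9.png')[20:300,180:460]
cv2.imwrite('pics/m3.png',np.hstack([cv2.resize(a,(560,400),interpolation=2)[:,:380],cv2.resize(b,(400,400))]))
E
```

```text
t 13.08 p [ 0.5857  0.0177 -0.0047] gap 0.0592 F [-0.3  0.5 -0.2]
False
t 13.33 p [ 0.5858  0.0177 -0.0047] gap 0.0593 F [-5.1  0.9 12.5]
t 13.72 p [ 0.5858  0.0177 -0.0072] gap 0.0849 F [0.1 0.3 0.1]
rest4 0.82 [198, 319]
rest4 0.82 [249, 40]
rest4 0.67 [251, 311]
rest4 0.56 [234, 327]
tray 0.57 [155, 311]
t 14.73 p [0.5524 0.028  0.0577] gap 0.0848 F [ 0.2  0.2 -0.1]
```

View pics/m3.png

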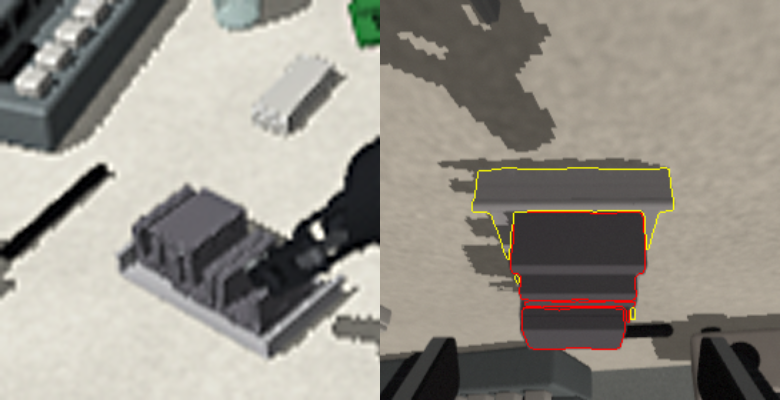

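```bash
cat >> wr.py <<'E'
TIRB=toolInRest('top',.52,1,.004,.011)
E
python3 - <<'E'
from wr import *
s=st();bot.servo_line(np.array(s['ee_pos'])+[0,0,.14],rate=.25)
a=res['B']
p,o=toolpose(lyingR(a[2]),np.array([a[0],a[1],.021+.11]),TIRB)
q=bot.solve_ik(p,o);print(np.round(q,2),np.round(bot.get_state()['joint_positions'],2))
bot.movej(q);st()
d=wshot('wB1',('rest4',));im=bot.get_image('top');cv2.imwrite('pics/top10.png',im)
o=d['im'].copy();draw(o,d['cam'],lying(a))
cv2.imwrite('pics/wB1o.png',np.hstack([x[180:400,130:510] for x in(d['im'],o)]))
E
```

```text
t 14.73 p [0.5524 0.028  0.0577] gap 0.0848 F [ 0.2  0.2 -0.1]
[-0.43  0.69  1.68 -0.68  0.9   0.47] [-0.05  0.39  2.2   3.85  0.28  1.06]
t 19.5 p [ 0.4944 -0.2802  0.0933] gap 0.0851 F [ 0.1 -0.1 -0.4]
rest4 0.9 [159, 494]
rest4 0.85 [219, 368]
rest4 0.78 [130, 103]
rest4 0.71 [146, 320]
rest4 0.66 [202, 224]
```

View pics/wB1o.png

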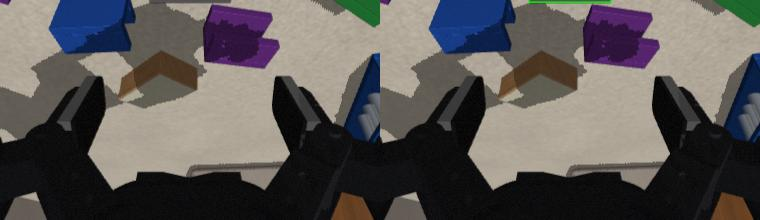

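Run:
```python
import cv2
cv2.imwrite('pics/z2.png',cv2.resize(cv2.imread('pics/top10.png')[140:280,230:450],None,fx=3.5,fy=3.5,interpolation=2))
```

```text
(no output)
```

View pics/z2.png

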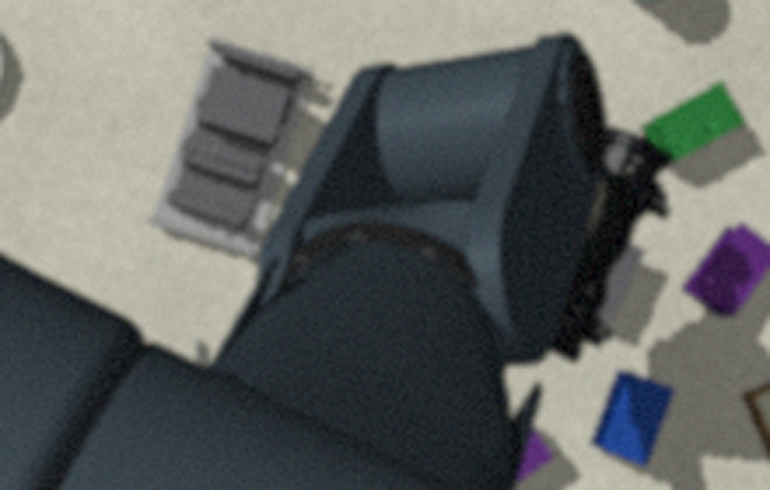

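Run:
```python
from ov import *
d=pickle.load(open('wB1.pkl','rb'));o=d['im'].copy()
for P in lying(res['B']):
    h=cv2.convexHull(proj(P,d['cam']).astype(np.float32));cv2.polylines(o,[np.round(h*16).astype(np.int32)],True,(0,255,0),1,cv2.LINE_AA,4)
cv2.imwrite('pics/wB1o.png',np.vstack([cv2.resize(x[90:200,180:460],None,fx=2.6,fy=2.6,interpolation=2) for x in(d['im'],o)]))
for m in d['rest4']:
    if abs(m[1][1]-320)<40 and m[1][0]<180:
        ob=[(d['cam'],m[2],win(m[2]))]
        print(cost(lying(res['B']),ob),fit(lying,res['B'],ob,[.004,.004,.05]))
```

```text
0.06445593525179856 (array([ 0.50837869, -0.25069756, -2.00037001]), np.float64(0.030970223820943246))
```

View pics/wB1o.png

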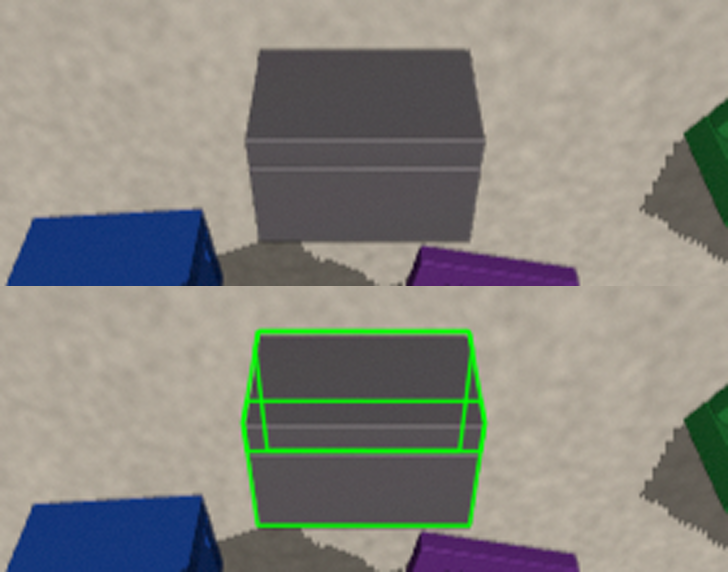

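Run:
```python
from wr import *
res['B']=np.array([.5085,-.2502,-2.0]);pickle.dump(res,open('res.pkl','wb'));a=res['B']
p,o=toolpose(lyingR(a[2]),np.array([a[0],a[1],.021]),TIRB);print(p)
print('guard',bot.servo_line(p,rate=.12,guard=8));st()
bot.command_gripper(.05);s=st()
d=wshot('wB2',())
bot.servo_line(np.array(s['ee_pos'])+[0,0,.04],rate=.12);st()
d=wshot('wB3',())
cv2.imwrite('pics/wB23.png',np.hstack([cv2.imread(f'pics/{n}.png')[80:400,130:510] for n in('wB2','wB3')]))
```

```text
[ 0.49399718 -0.28188924 -0.01665532]
guard False
t 20.72 p [ 0.4944 -0.2821 -0.0161] gap 0.0849 F [ 0.3 -0.5  0.6]
t 21.07 p [ 0.4947 -0.2821 -0.0156] gap 0.059 F [1.6 1.7 6.6]
t 21.62 p [ 0.4946 -0.282   0.0245] gap 0.0593 F [ 0.1 -0.1 -2. ]
```

View pics/wB23.png

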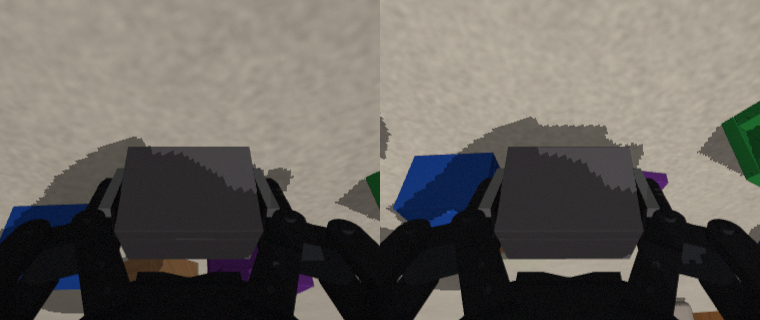

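Run:
```python
from wr import *
s=bot.get_state();bot.servo_line(np.array(s['ee_pos'])+[0,0,.13],rate=.25)
p,o=place('top',[.0015,.0165,.049+.12],TIRB)
q=bot.solve_ik(p,o);print(np.round(q,2),np.round(bot.get_state()['joint_positions'],2))
bot.movej(q);st()
p,o=place('top',[.0015,.0165,.049+.055],TIRB)
bot.servo_line(p,rate=.15,attitude=o);st()
d=wshot('wB4',('rest4',));im=bot.get_image('side');cv2.imwrite('pics/side11.png',im)
cv2.imwrite('pics/top11.png',bot.get_image('top'))
cv2.imwrite('pics/z3.png',cv2.resize(im[150:260,240:400],None,fx=4.5,fy=4.5,interpolation=2))
```

```text
[-0.06  0.77  2.24  3.41  0.93 -1.61] [-0.43  0.59  1.64 -0.63  1.    0.37]
t 25.69 p [0.6173 0.008  0.1342] gap 0.0595 F [-1.   0.8 -0.6]
t 26.27 p [0.617  0.008  0.0692] gap 0.0592 F [-0.8 -0.2 -0.7]
rest4 0.86 [225, 315]
rest4 0.76 [345, 318]
rest4 0.66 [287, 318]
rest4 0.6 [216, 325]
rest4 0.58 [189, 627]
```

View pics/wB4.png

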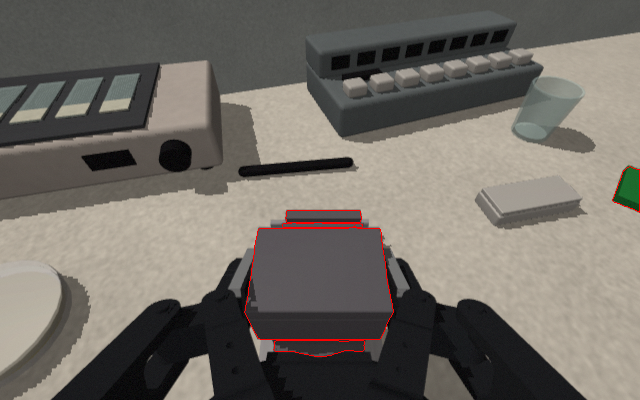

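View pics/z3.png

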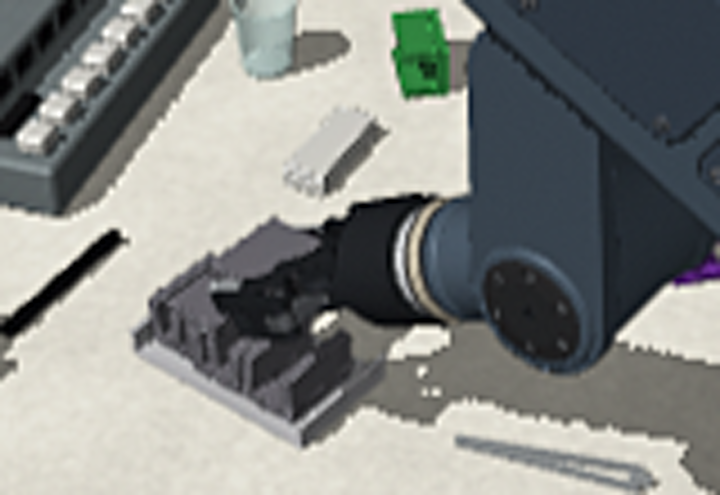

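```bash
cat > ov2.py <<'E'
from ov import *
def sc(t,x1,x2,y2,x3,y3,x4,y4):
    F=np.diag([1,-1,-1.]);R=Rz(t[2]);p=np.array([t[0],t[1],0])
    return [T(TRAY,R,p)]+[T(T(REST,M,l),R,p) for M,l in((np.eye(3),[x1,-.049,.004]),(np.eye(3),[x2,y2,.004]),(F,[x3,y3,.049]),(np.eye(3),[x4,y4,.004]))]
cols=[(0,255,0),(255,0,0),(0,0,255),(0,255,255),(255,0,255)]
def dr(o,c,S):
    for ps,col in zip(S,cols):
        for P in ps:
            h=cv2.convexHull(proj(P,c).astype(np.float32));cv2.polylines(o,[np.round(h*64).astype(np.int32)],True,col,1,cv2.LINE_AA,6)
    return o
def zoom(im,c,r0,r1,c0,c1,k,S=None):
    z=cv2.resize(im[r0:r1,c0:c1],None,fx=k,fy=k,interpolation=cv2.INTER_CUBIC)
    if S is None: return z
    c2=dict(c);c2['fx']=c['fx']*k;c2['fy']=c['fy']*k;c2['cx']=(c['cx']-c0+.5)*k-.5;c2['cy']=(c['cy']-r0+.5)*k-.5
    return dr(z.copy(),c2,S)
E
python3 - <<'E'
from ov2 import *
t=res['tray'];S=sc(t,0,.0015,-.0065,-.0006,-.028,.0015,.0355)
D=pickle.load(open('sil.pkl','rb'));ct=D['top','cam']
im=cv2.imread('pics/top10.png')
cv2.imwrite('pics/q1.png',np.hstack([zoom(im,ct,145,215,265,325,6.5),zoom(im,ct,145,215,265,325,6.5,S)]))
d=pickle.load(open('wA9.pkl','rb'))
cv2.imwrite('pics/q2.png',np.hstack([zoom(d['im'],d['cam'],125,280,230,390,2.45),zoom(d['im'],d['cam'],125,280,230,390,2.45,S)]))
E
```

```text
(no output)
```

View pics/q1.png

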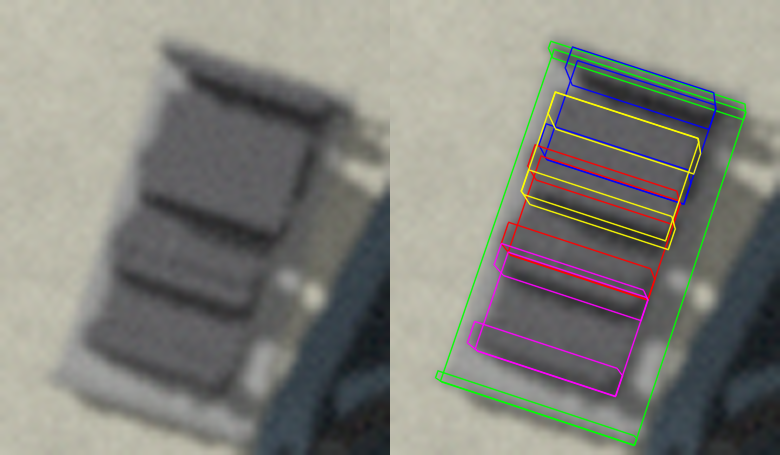

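View pics/q2.png

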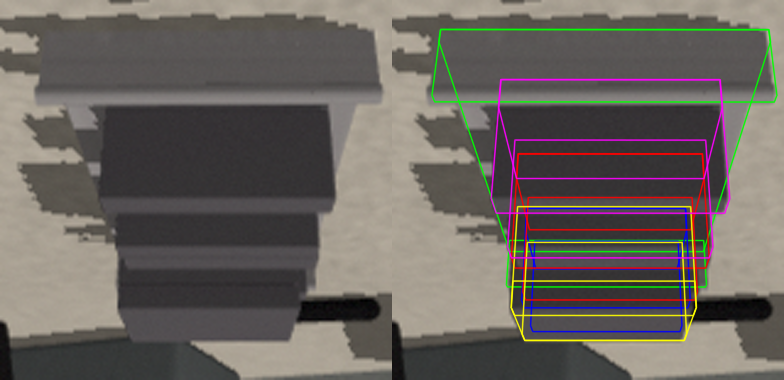

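Run:
```python
from wr import *
p,o=place('top',[.0015,.0165,.049+.030],TIRB)
bot.servo_line(p,rate=.1,attitude=o);st()
p,o=place('top',[.0015,.0165,.049+.017],TIRB)
print('guard',bot.servo_line(p,rate=.025,guard=4));s=st();print('h',(s['ee_pos'][2]-p[2]+.017))
d=wshot('wB5',());im=bot.get_image('side')
cv2.imwrite('pics/z4.png',np.hstack([cv2.resize(im[160:260,260:380],(480,400),interpolation=2),cv2.resize(d['im'][180:380,220:420],(400,400))[:, :320]]))
```

```text
t 26.88 p [0.617  0.008  0.0442] gap 0.0594 F [-0.2 -0.1 -1.2]
guard True
t 27.35 p [0.6176 0.008  0.0337] gap 0.0593 F [-2.7  0.4  4.9]
h 0.01952786888390457
```

View pics/z4.png

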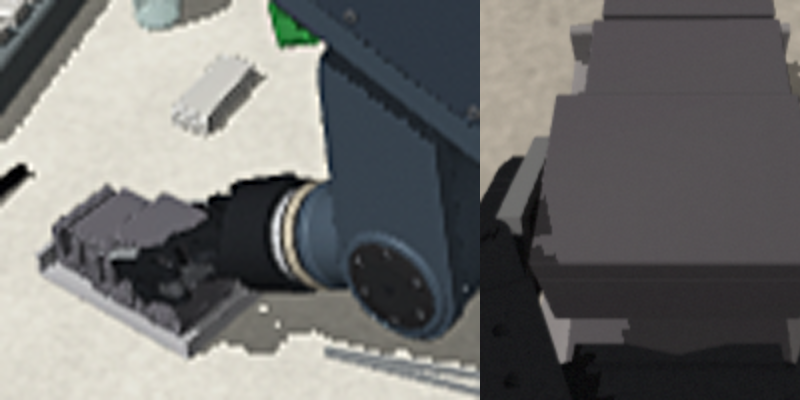

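Run:
```python
from wr import *
s=bot.get_state();p=np.array(s['ee_pos']);bot.servo_line(p+[0,0,.0012],rate=.03);s=st()
bot.command_gripper(.085);bot.hold(.3);s=st()
d=wshot('wB6',('rest4',));im=bot.get_image('side')
cv2.imwrite('pics/z5.png',np.hstack([cv2.resize(im[160:260,260:380],(480,400),interpolation=2),cv2.resize(d['im'][180:380,220:420],(400,400))[:, :320]]))
```

```text
t 27.7 p [0.6174 0.0081 0.0343] gap 0.0592 F [ 0.4  0.5 -0.4]
t 28.38 p [0.6175 0.0081 0.0348] gap 0.0852 F [-0.1  0.1 -0.3]
rest4 0.97 [220, 319]
rest4 0.9 [184, 328]
rest4 0.79 [350, 316]
rest4 0.65 [297, 319]
rest4 0.57 [237, 269]
```

View pics/z5.png

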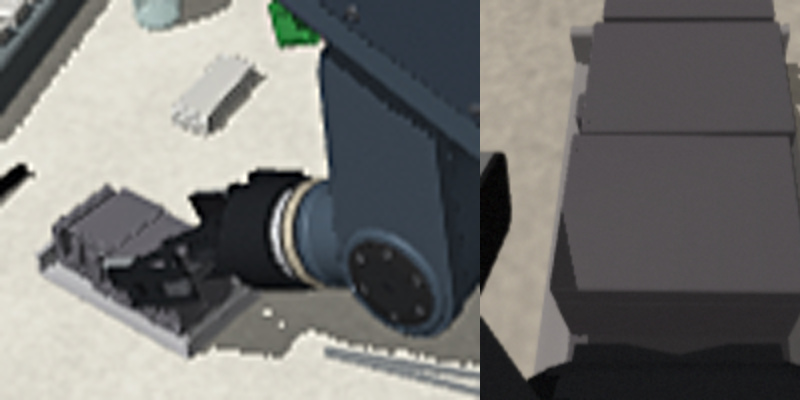

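Run:
```python
from wr import *
s=bot.get_state();R=Ro.from_rotvec(s['tool_rot']).as_matrix();p=np.array(s['ee_pos'])
bot.servo_line(p+[0,0,.012]-R[:,2]*.02,rate=.1)
bot.servo_line(p-R[:,2]*.08+[0,0,.08],rate=.2)
d=wshot('wC1',('rest4',));st()
im=bot.get_image('side');it=bot.get_image('top')
cv2.imwrite('pics/side12.png',im);cv2.imwrite('pics/top12.png',it)
cv2.imwrite('pics/z6.png',cv2.resize(d['im'][100:330,210:430],None,fx=2.6,fy=2.6,interpolation=2))
cv2.imwrite('pics/z7.png',np.hstack([cv2.resize(im[160:260,250:360],(440,400),interpolation=2),cv2.resize(it[140:220,260:330],(350,400),interpolation=2)]))
```

```text
rest4 0.94 [321, 320]
rest4 0.82 [214, 324]
rest4 0.82 [187, 563]
rest4 0.81 [283, 318]
rest4 0.68 [248, 634]
rest4 0.58 [238, 320]
t 29.77 p [0.5521 0.0284 0.1536] gap 0.0849 F [-0.2  0.4  0.6]
```

View pics/z6.png

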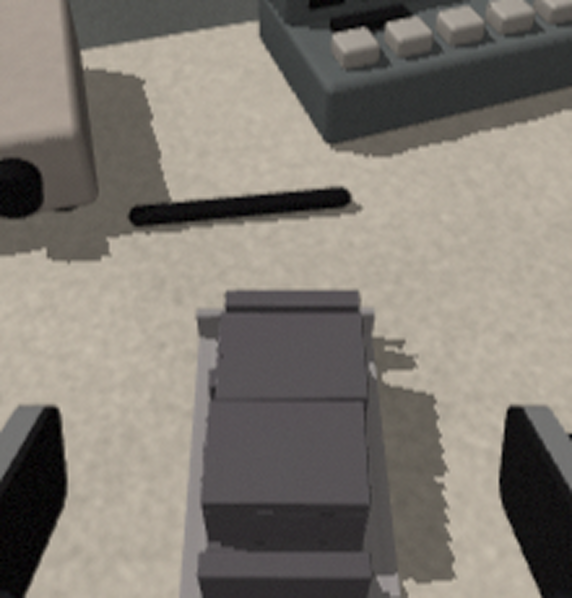

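View pics/z7.png

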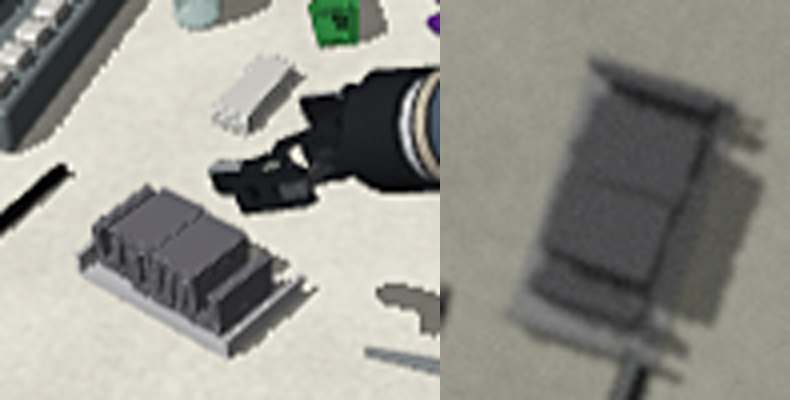

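Run:
```python
from ov2 import *
im=cv2.imread('pics/side12.png');D=pickle.load(open('sil.pkl','rb'));c=D['side','cam'];t=res['tray']
S=sc(t,0,.0015,-.0065,-.0006,-.028,.0015,.0355)
a=zoom(im,c,200,250,265,330,6);b=zoom(im,c,200,250,265,330,6,S)
cv2.imwrite('pics/z8.png',np.hstack([a,b]))
```

```text
(no output)
```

View pics/z8.png

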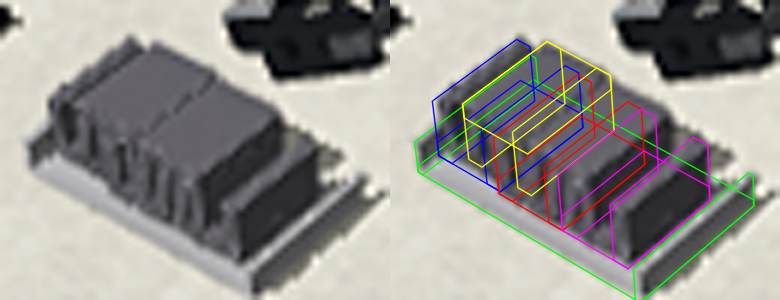

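Run:
```python
from wr import *
tgt=T0+RT@np.array([.03,.012,.02]); xt=RT[:,0];yt=RT[:,1]
cam=np.array([.0823,0,-.1653]);ax=np.array([-.319,0,.948])
q0=np.array(bot.get_state()['joint_positions'])
for el in (.5,.7,.9):
  for sgn in (1,-1):
   for dist in (.2,.25):
    for roll in np.arange(0,6.28,.524):
      v=-(np.cos(el)*sgn*xt+np.sin(el)*UP)   # view dir
      # build frame: tool z = ?, optical axis in x-z plane of tool
      y0=np.cross(UP,v);y0/=np.linalg.norm(y0);w=np.cross(v,y0)
      yy=np.cos(roll)*y0+np.sin(roll)*w
      # tool: v = -.319 x +.948 z ; x = y × z
      n=np.cross(yy,v) # = .948 x + .319 z  
      z=.948*v+.319*n; x=np.cross(yy,z); R=np.c_[x,yy,z]
      if abs((R@ax)@v)<.99: continue
      camp=tgt-v*dist; p=camp-R@cam
      tip=p-R[:,2]*.035
      if tip[2]<.09 : continue
      q=bot.solve_ik(p,Ro.from_matrix(R).as_rotvec())
      if q is not None: print(el,sgn,dist,round(roll,2),np.round(q,2),'dq',round(np.abs(q-q0).max(),2),'tip',tip.round(2))
```

```text
0.5 1 0.25 0.0 [ 0.26  0.93  1.25 -0.62  1.45  0.8 ] dq 4.06 tip [0.61 0.11 0.1 ]
0.5 1 0.25 0.52 [ 0.32  0.91  1.38 -0.75  1.32  1.43] dq 4.19 tip [0.6  0.12 0.1 ]
0.5 1 0.25 5.76 [ 0.23  1.01  1.08 -0.55  1.65  0.23] dq 4.0 tip [0.63 0.11 0.1 ]
0.5 -1 0.25 0.0 [-0.58  0.77  1.75  0.85  1.06  2.26] dq 3.83 tip [ 0.57 -0.02  0.1 ]
0.5 -1 0.25 5.76 [-0.63  0.77  1.91  1.08  0.94  1.49] dq 3.06 tip [ 0.55 -0.02  0.1 ]
0.7 1 0.25 0.0 [ 0.19  0.82  1.36 -0.5   1.27  0.72] dq 3.94 tip [0.61 0.1  0.11]
0.7 1 0.25 0.52 [ 0.25  0.8   1.48 -0.65  1.13  1.37] dq 4.1 tip [0.59 0.1  0.11]
0.7 1 0.25 1.05 [ 0.33  0.84  1.53 -0.82  1.13  2.06] dq 4.27 tip [0.58 0.12 0.1 ]
0.7 1 0.25 5.24 [ 0.17  1.02  1.01 -0.45  1.72 -0.37] dq 3.89 tip [0.64 0.1  0.1 ]
0.7 1 0.25 5.76 [ 0.16  0.91  1.19 -0.43  1.49  0.15] dq 3.88 tip [0.63 0.09 0.11]
0.7 -1 0.25 0.0 [-0.47  0.69  1.74  0.69  0.93  2.49] dq 4.06 tip [ 0.58 -0.01  0.11]
0.7 -1 0.25 1.05 [-0.5   0.86  1.46  0.6   1.36 -2.72] dq 2.84 tip [ 0.6  -0.03  0.1 ]
0.7 -1 0.25 5.24 [-0.6   0.73  2.03  1.29  0.78  0.79] dq 2.36 tip [ 0.54 -0.01  0.1 ]
0.7 -1 
[... 470 characters left out ...]
5 tip [0.65 0.09 0.1 ]
0.9 1 0.25 5.24 [ 0.1   0.92  1.12 -0.33  1.57 -0.47] dq 3.77 tip [0.64 0.08 0.11]
0.9 1 0.25 5.76 [ 0.07  0.82  1.29 -0.3   1.34  0.03] dq 3.74 tip [0.62 0.08 0.12]
0.9 -1 0.25 0.0 [-0.34  0.64  1.71  0.46  0.86  2.78] dq 4.36 tip [0.58 0.01 0.12]
0.9 -1 0.25 1.05 [-0.41  0.8   1.45  0.47  1.29 -2.52] dq 2.98 tip [ 0.61 -0.01  0.11]
0.9 -1 0.25 1.57 [-0.48  0.87  1.41  0.56  1.4  -2.12] dq 2.88 tip [ 0.61 -0.03  0.1 ]
0.9 -1 0.25 4.72 [-0.59  0.72  2.08  1.39  0.73  0.14] dq 2.05 tip [ 0.54 -0.    0.1 ]
0.9 -1 0.25 5.24 [-0.46  0.63  2.02  1.15  0.58  1.01] dq 2.58 tip [0.55 0.01 0.11]
0.9 -1 0.25 5.76 [-0.37  0.61  1.88  0.7   0.64  2.04] dq 3.61 tip [0.57 0.01 0.12]
```

Run:
```python
from wr import *
s=bot.get_state();bot.servo_line(np.array(s['ee_pos'])+[0,0,.09],rate=.25)
bot.movej([-0.55,.6,1.91,1.3,.94,1.49])
bot.movej([-0.63,.77,1.91,1.08,.94,1.49]);st()
d=wshot('wC2',())
```

```text
t 33.67 p [0.5687 0.0044 0.0728] gap 0.0849 F [-0.3 -0.2  0.6]
```

View pics/wC2.png

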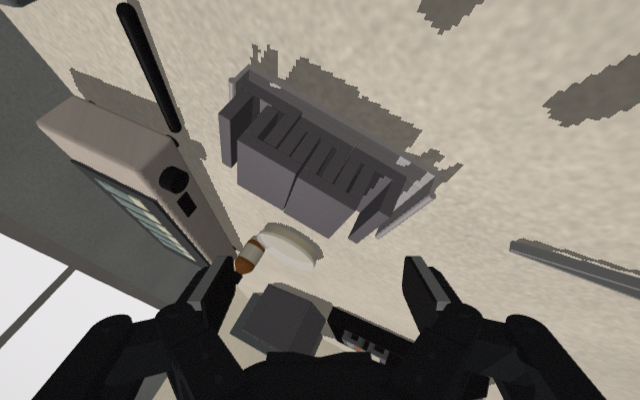

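Run:
```python
import pickle,cv2
im=pickle.load(open('wC2.pkl','rb'))['im'][60:250,200:460]
cv2.imwrite('pics/z9.png',cv2.convertScaleAbs(cv2.resize(im,None,fx=3,fy=3,interpolation=2),alpha=1.8))
```

```text
(no output)
```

View pics/z9.png

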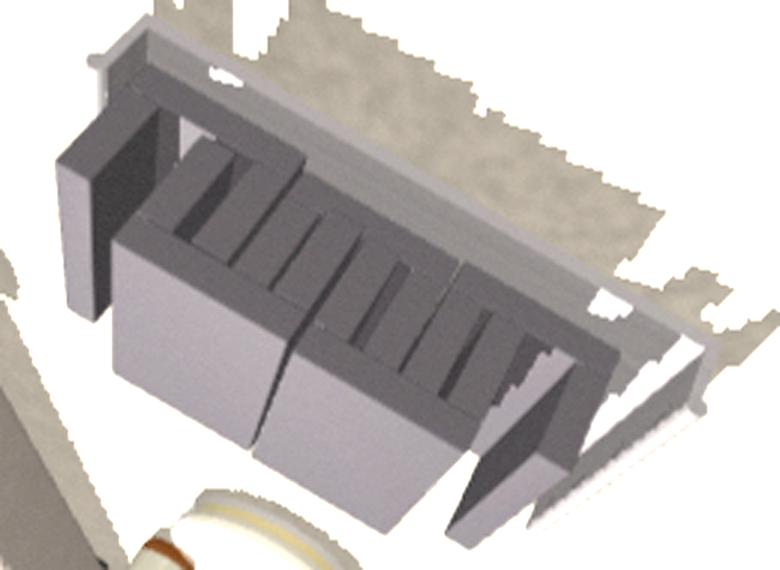

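Run:
```python
from wr import *
st();bot.job_done()
```

```text
t 33.73 p [0.5689 0.0045 0.0733] gap 0.0852 F [ 0.6 -0.7  0.2]
the job is handed in; nothing more can be done
```

I packed both loose rests and handed the job in at about 34 s of the 72 s; no verdict is reported. The rest from the left of the bench lies open side up on the tray floor, pushed up against rest2. The one from the right sits open side down astride the joint of rest2 and that rest.

**Last checks:** the end-on wrist picture shows a thin closed joint between rest2 and the new rest. Both upper webs lie flush on the leg tops with their legs down in the channels, and rests 1 to 3 are still packed. The new rest's ends line up with rest2's; rest1 sticks out a few mm along x, which is within the limits. The pictures show nothing else on the bench moved, though I did not measure the bystanders one by one.

**Things that went wrong or disagreed:**
- **Fingertip offset:** the fingertips were about 30 mm behind the TCP at a 50 mm opening, not the stated 14 mm ahead. The first grasp closed on air, moved nothing, and was redone with the measured offset.
- **Rest2 position:** the first camera fit put rest2 about 5 mm off along x. I corrected it from a wrist picture before placing.
- **Last descent:** lowering the top rest stopped about 19 mm above its seat, most likely with the fingers touching the leg ends. I raised it about 1 mm and let it go, and it dropped into its seat.

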